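Prove a straightened door-track curve with a roller

TASK

The overhead-door track on the bench has just had its curve straightened by hand, so prove it with the yellow-wheeled roller: set the roller's wheel down into the open end of the track, ease it round the curve by its stem without forcing the wheel hard against the track, and bring it gently home, pressing it firmly against the rubber bumper at the far end for about a second. Then let go and leave the roller standing upright against the bumper, with everything else on the bench left alone.

Things in the scene. Friction and masses are not known exactly. Their poses are not given: they have to be found in the camera images.
- roller: The roller to use: yellow nylon wheel, 46 mm diameter, 19 mm thick, turning freely on a steel stem 11 mm in diameter, 100 mm high in all. It stands on its wheel, stem upright; the stem is clear from 23 mm to 100 mm up (below that a 19 mm hub collar). About 0.18 kg. Origin: centre of the wheel's underside, z up along the stem.
- track: Steel door track lying open side up, screwed to the bench: channel 51 mm wide inside (wheel: 2.5 mm play each side), flange tops 31 mm, floor for the wheel 4 mm above the bench. Origin: at bench height under the centre line, where the straight entry piece (170 mm, true) ends and the curve begins; x along the entry piece in the direction of travel, y to the inside of the bend, z up.
- track_mouth (a point): On the channel floor's centre line in the middle of the loading place, 125 mm before the curve (track x = -125 mm). The flanges have no lips from x = -170 to -85 mm, so the wheel can be set in from above here. From x = -85 mm to the far end 3 mm lips reach in 5 mm from each flange, undersides 24 mm above the floor: the wheel is captive, only the stem stands out.
- arc_middle (a point): Middle of the nominal centre line at bench height (track x = 216, y = 89 mm). Nominal: quarter arc of 305 mm radius about track (0, 305), turning left, then straight along track y at x = 305 mm to the bumper. Bent by hand, the curve wanders up to 13 mm off that arc and is bolted on up to 0.012 rad askew: feel the stiff, smooth flanges through the stem. Over 15 N is forcing.
- bumper: Black rubber block, 36 mm wide, 19 mm high, closing the track's far end; a 42 mm high end plate stands 52 mm behind its face. Origin: middle of the face the wheel meets, at floor height, nominally at track x = 305, y = 455 mm. Its y points along the travel, into the rubber, which gives 1 mm per 5 N. Wheel just touching: roller origin 23 mm before it. A firm press is over 5 N; over 15 N is forcing.
- roller_black: Spare roller like the yellow one but with a black wheel, standing on the bench: leave alone. Origin under the wheel's centre.
- roller_white: Spare roller like the yellow one but with a white wheel, standing on the bench: leave alone. Origin under the wheel's centre.
- hinge: Flat steel door hinge, 130 x 80 x 11 mm, lying on the bench: leave alone. Origin under its centre.
- spray: Blue spray can with red cap, 54 mm diameter, 170 mm high, standing: leave alone. Origin under its centre.
- wrench: Steel wrench about 200 mm long lying on the bench: leave alone. Origin near its middle.
- tape: Yellow and black tape measure, 70 x 32 x 66 mm, standing: leave alone. Origin under its centre.
- bolts: Red open tub of bolts, 130 x 100 x 60 mm: leave alone. Origin under its centre.

How it is judged (in metres and radians):
On the way, in this order (a step that is already met when the one before it is completed fails the run):
1. the roller's wheel is down in the straight entry piece of the track, upright (x of roller in the frame of track between -0.165 and 0 m and y of roller in the frame of track between -0.007 and 0.007 m and z of roller in the frame of track below 0.01 m and angle between roller's own z axis and vertical below 0.2 rad), for 0.1 s.
2. the roller is in the middle of the curve, its wheel in the channel (x of roller in the frame of track between 0.15 and 0.29 m and y of roller in the frame of track between 0.02 and 0.2 m and z of roller in the frame of track below 0.011 m), for 0.05 s.
3. the roller is pressed home on the rubber bumper with 5 N or more for 0.4 s (contact force between roller and bumper above 5 N), for 0.4 s.
At the end, for the whole second after the job is handed in: The yellow roller stands upright (within 0.15 rad) and at rest with its wheel down in the channel in front of the bumper, its centre within 30 mm of the bumper's face (a gap of no more than 7 mm), and is let go (horizontal distance between roller and bumper below 0.03 m and y of roller in the frame of bumper below -0.015 m and z of roller in the frame of bumper below 0.006 m and angle between roller's own z axis and vertical below 0.15 rad and linear speed of roller below 0.02 m/s and contact force between roller and the fingers below 0.1 N); the robot touches nothing.
It fails at once if the roller, past the loading place, is forced against the track or the bumper (more than 15 N) (x of roller in the frame of track above -0.085 m and contact force between roller and track above 15 N).
It fails at once if the robot pushes on the track (more than 10 N) (contact force between any of the arm, the fingers and track above 10 N).
It fails at once if something else on the bench is moved by more than 20 mm or knocked over (distance of any of roller_black, roller_white, hinge, spray, wrench, tape, bolts from where it was at the start of the episode above 0.02 m or angle between any of roller_black, roller_white, spray's own z axis and vertical above 0.5 rad).
It also fails if it takes over 70 s, if anything falls off the work surface, if the arm or the gripper's body presses on something with over 40 N, if the wrist force passes 120 N, or if a joint passes its speed limit or range.

ROBOT

A 6-joint arm with a two-finger parallel gripper is mounted at the origin on the work surface. World frame = base frame: x ahead of the robot, y to its left, z up, the work surface at z = 0. Lengths are in mm, angles in rad, forces in N, time in s.
With the tool pointing down it reaches from about 275 to 1000 mm from the base axis. Payload 8.4 kg.
Tool frame: the origin (TCP) lies at the very end of the fingers, on their centre line; the grasp point (between the pads) lies 19 mm behind it; z points along the fingers, x is the direction in which the jaws open and shut, and the axes are right-handed (so a half turn about z gives the same grasp; the last joint's range is limited). The gripper opens to 85 mm and grips with 20 to 120 N. Pads are 22 mm wide; open, the fingers measure 114 mm over their backs; the gripper's body (76 mm by 85 mm) begins 54 mm behind the grasp point. The pads swing forward as they close: fully open they stand 13 mm farther back than shut.
Start: joints at [1.288, 0.353, 1.633, -0, 1.155, -0.002], TCP at [173.201, 600.524, 231.281] pointing down, gripper open.
Joint ranges: [-2.63, 2.63], [-0.92, 2.1], [0.06, 2.66], [-1.3, 4.44], [0, 2.69], [-3.02, 3.02]. Speed limits (rad/s): [2.22, 2.22, 2.79, 3.14, 3.14, 3.14].

INTERFACE

Orientations are given as [roll, pitch, yaw] about the fixed x, y, z axes, in that order (R = Rz(yaw) Ry(pitch) Rx(roll)).
In Python, from rig import r gives the robot as it stands. The module is installed in compiled form; this text tells all that it offers.
- The arm moves only by the tool apply_moves, never from a script. Its argument "targets" is a list that holds one entry, the list of rows, each a list of 7 numbers: the gripper's target within -1 to 1 (fully open at 1, half-way at 0, shut at -1), then the shift along the tool's x, y, z in cm, then the turn, a rotation vector about the tool's x, y, z in degrees. A call has 1 to 8 rows; each row is the pose to reach, as a shift and turn from the pose measured when the call began, along the tool's axes at that moment; what a row does not reach only later rows make up. A row lasts 1/10 s, in which the tool goes at most 50 mm and 8.59 degrees, less where a joint would pass 70% of its speed; a pose out of reach is approached as far as the arm can. A call with a gripper value outside its range is refused whole. The fingers move at their own pace and stop on an object; "newtons" is the grip in N (left out, the last holds). Time passes only in rows, so rows that repeat a pose let the fingers close. It gives the time, the measured TCP pose, the force and the opening at its end, in the units of the state.
- r.sense(): the state, without advancing time (a new reading comes with each control period).
- r.grab_frame(name): name is "scene" or "side" or "wrist"; returns a dict with "pixels" (480x640x3 uint8, red, green, blue), "fov_y" (degrees; the focal length in pixels is half the picture's height over the tangent of half this angle, whatever the lens; pixels are square), "cx", "cy" (the principal point, pixels), "R" (3x3) and "t" (3): a world point X has camera coordinates R X + t; the wrist camera has in their place "mount" (4x4, takes a point from camera to tool coordinates, whose origin is the TCP and whose axes are the tool frame's). Camera axes: x right, y down, z forward; pixel columns grow to the right and rows downward; lengths in mm; the calibration is good to about 2 mm. A picture is of the moment at which its call begins: read the wrist's pose just before it. There is no depth.
- r.sign_off(): hands the job in, once; it reports no verdict.
The state is a dict: "clock": time; "qpos": joint angles; "qvel": joint speeds; "joint_efforts": joint torques, N m; "eef_pos": TCP position; "tcp_rot": TCP orientation; "contact_force": force on the tool from outside, world axes, zero at the start; "wrist_torque": the same for the moment, N m; "opening": opening from 0.0 (shut) to 1.0 (fully open).
Only numpy, scipy, OpenCV 4.12 (cv2) and the standard library are available. Lean on these libraries where they do the work, as an engineer would, in place of code of your own. Each camera call takes 0.05 s, during which the arm holds its last target. There are 200 camera calls.

## Working session

There is one attempt and no reset: what is moved stays moved. The work goes in short steps, Python scripts to look and compute and a tool call to move; the robot and the scene stay as the last step left them, time stands still between calls to the robot, and variables do not carry over. Pictures are saved under pics/ and viewed, about 8 in all and at most 12, crops included, and the job is handed in when it is done.

Besides the shell and the picture viewer there is one more tool, called after "Call:" as a command line: name --argument value ..., lists and objects as JSON in quotes. apply_moves: Moves the arm, as the interface text tells. Its arguments: {"type":"object","properties":{"targets":{"type":"array"},"newtons":{"type":"number"}},"required":["targets"]}

```bash
mkdir -p pics
cat > h.py <<'E'
import numpy as np, cv2
from rig import r
def save(n,f): cv2.imwrite(f'pics/{n}.png',f['pixels'][:,:,::-1])
def K(f):
    F=240/np.tan(np.radians(f['fov_y']/2)); return F
def pix2w(f,u,v,z,T=None):
    F=K(f); d=np.array([(u-f['cx'])/F,(v-f['cy'])/F,1.])
    if 'R' in f:
        R=np.array(f['R']);t=np.array(f['t']); o=-R.T@t; d=R.T@d
    else:
        M=T@np.array(f['mount']); o=M[:3,3]; d=M[:3,:3]@d
    return o+d*(z-o[2])/d[2]
E
python3 - <<'E'
from h import *
import pickle
print(r.sense())
for n in('scene','side'):
    f=r.grab_frame(n); save(n,f); pickle.dump(f,open(n+'.pkl','wb')); print(n,{k:v for k,v in f.items() if k!='pixels'})
E
```

```text
{'clock': 0.0, 'qpos': array([ 1.28759350e+00,  3.53645426e-01,  1.63415607e+00, -6.54378908e-06,
        1.15521482e+00, -2.40497990e-03]), 'qvel': array([ 0.00088825, -0.00045412,  0.00046439, -0.00188964, -0.00069525,
       -0.00142049]), 'joint_efforts': array([ 2.62601490e-03, -6.05244613e+01, -3.42079604e+01,  1.31809479e-04,
        9.14084434e-03, -3.14629551e-05]), 'eef_pos': array([173.06832738, 600.04572628, 230.5540067 ]), 'tcp_rot': array([3.14159009e+00, 1.42366831e-03, 1.29000113e+00]), 'contact_force': array([-0.16387308, -0.05688977, -0.47229277]), 'wrist_torque': array([ 0.06355868, -0.00230039, -0.00556717]), 'opening': 1.0017415841485269}
scene {'fov_y': 55.347883328274406, 'cx': 319.0491749220662, 'cy': 234.40473969693886, 'R': array([[ 0.49040882,  0.87140615,  0.01226795],
       [ 0.64504426, -0.35347948, -0.67747336],
       [-0.58601799,  0.34015228, -0.73544499]]), 't': array([-319.43096789, -353.28440514, 1493.59054546])}
side {'fov_y': 45.686232443207615, 'cx': 309.4693894876606, 'cy': 239.26989332146576, 'R': array([[-0.97009131, -0.2426124 , -0.00787872],
       [-0.11618533,  0.49257826, -0.86247761],
       [ 0.21312865, -0.83576664, -0.5060339 ]]), 't': array([ 591.57303294,  110.84561259, 1069.32366903])}
```

View pics/scene.png

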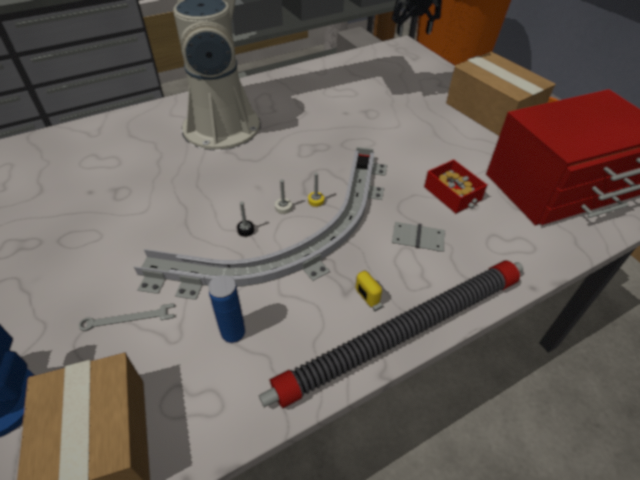

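View pics/side.png

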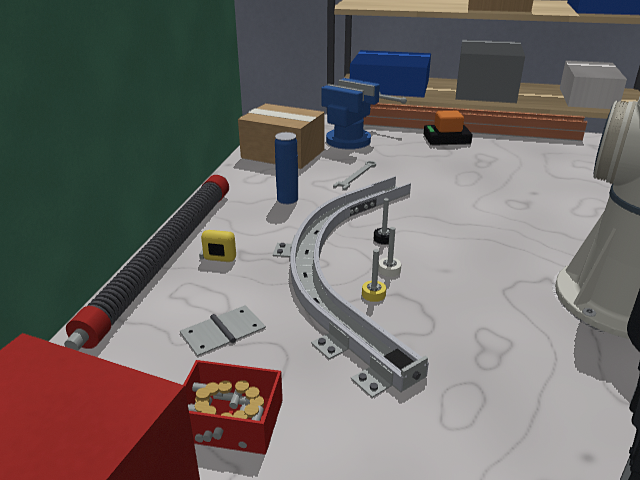

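Scene: track with mouth at about (145,270), bumper (363,160), yellow roller (317,200). Side: mouth flanges at (395,179)/(410,186), bumper (399,357), yellow roller wheel (374,291), with white and black rollers near it. I'll enlarge crops of both.

Run:
```python
from h import *
import pickle
s=pickle.load(open('scene.pkl','rb'));d=pickle.load(open('side.pkl','rb'))
a=s['pixels'][140:300,130:400];b=d['pixels'][165:405,270:440]
A=cv2.resize(a,None,fx=2.96,fy=2.96,interpolation=cv2.INTER_CUBIC); 
cv2.imwrite('pics/c1.png',A[:,:,::-1])
B=cv2.resize(b,None,fx=2.5,fy=2.5,interpolation=cv2.INTER_CUBIC); cv2.imwrite('pics/c2.png',B[:,:,::-1])
for n,f,u,v,z in [('yel',s,317,200,10),('yel',d,374,291,10),('white',s,285,205,10),('white',d,390,266,10),('black',s,245,228,10),('black',d,382,237,10),
 ('bump',s,363,160,20),('bump',d,399,357,20),('mouth',s,142,270,4),('mouthL',d,395,179,31),('mouthR',d,410,186,31)]:
    print(n,pix2w(f,u,v,z).round())
```

```text
yel [466.  98.  10.]
yel [459. 100.  10.]
white [442.  12.  10.]
white [440.   6.  10.]
black [ 470. -115.   10.]
black [ 472. -106.   10.]
bump [390. 296.  20.]
bump [392. 283.  20.]
mouth [ 474. -381.    4.]
mouthL [ 476. -374.   31.]
mouthR [ 434. -340.   31.]
```

View pics/c2.png

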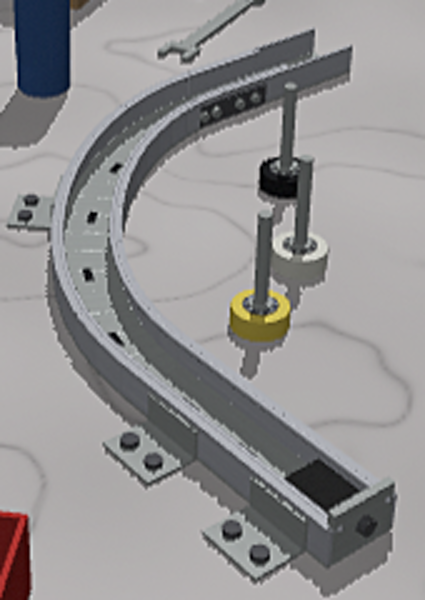

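Crop: mouth flange ends at about (313,35)/(350,48), yellow wheel (260,312), bumper's black block (325,485), end plate at (345,520). Triangulated objects agree within 7 mm between cameras. Next: fly above the yellow roller and use the wrist camera.

```bash
cat >> h.py <<'E'
from scipy.spatial.transform import Rotation as Ro
def T(st):
    M=np.eye(4); M[:3,:3]=Ro.from_euler('xyz',st['tcp_rot']).as_matrix(); M[:3,3]=st['eef_pos']; return M
def rel(x,y,z,yaw):
    "shift cm, turn deg to reach a tool-down world pose"
    M=T(r.sense()); R=Ro.from_euler('xyz',[np.pi,0,yaw]).as_matrix()
    return (M[:3,:3].T@(np.array([x,y,z])-M[:3,3])/10).round(2), np.degrees(Ro.from_matrix(M[:3,:3].T@R).as_rotvec()).round(1)
def wrist(n):
    import pickle
    M=T(r.sense()); f=r.grab_frame('wrist'); save(n,f); pickle.dump((f,M),open(n+'.pkl','wb')); return f,M
E
python3 - <<'E'
from h import *
print(rel(455,95,300,0.3)); f=r.grab_frame('wrist'); print(f['mount'],f['fov_y'],f['cx'],f['cy'])
E
```

```text
(array([-40.73,  41.08,  -6.88]), array([ 0. ,  0.1, 56.7]))
[[ 9.99999831e-01  4.84062359e-04 -3.22275985e-04 -8.93433153e-01]
 [-3.83325902e-04  9.65431593e-01  2.60656272e-01 -6.59717278e+01]
 [ 4.37309307e-04 -2.60656105e-01  9.65431615e-01 -1.42519441e+02]
 [ 0.00000000e+00  0.00000000e+00  0.00000000e+00  1.00000000e+00]] 69.2851633571507 324.3869520143691 241.20589475714436
```

Call:
apply_moves --targets '[[[1,-5.8,5.9,-1,0,0,8],[1,-8.7,8.8,-1.5,0,0,12.1],[1,-11.6,11.7,-2,0,0,16.2],[1,-17.4,17.6,-3,0,0,24.3],[1,-23.2,23.4,-4,0,0,32.4],[1,-29,29.2,-5,0,0,40.5],[1,-34.9,35.2,-6,0,0,48.6],[1,-40.7,41,-6.9,0,0,56.7]]]'

```text
clock: 0.95
eef_pos: [366.9, 251.7, 279.3]
tcp_rot: [3.141, 0.0, 0.295]
contact_force: [0.6, 0.2, 0.0]
opening: 1.002
```

Call:
apply_moves --targets '[[[1,0,0,0,0,0,0]]]'

```text
clock: 1.05
eef_pos: [369.1, 247.5, 280.0]
tcp_rot: [3.139, -0.001, 0.285]
contact_force: [-0.5, 0.7, 0.1]
opening: 0.999
```

Run:
```python
from h import *
print(rel(455,95,300,0.3))
f,M=wrist('w1'); print(M[:3,3])
```

```text
(array([ 3.95, 17.06, -1.96]), array([ 0.1, -0.1, -0.8]))
[369.10633213 247.53286143 279.97691652]
```

View pics/w1.png

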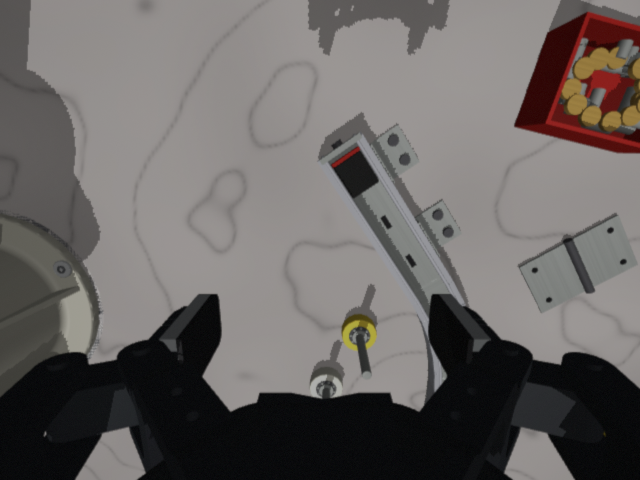

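Wrist: yellow wheel at (360,332), bumper face's top edge at about (364,191), end plate at (340,140), straight exit piece visible. Next, one view of the whole track.

Run:
```python
from h import *
print(rel(410,-50,360,-1.5))
import pickle
f,M=pickle.load(open('w1.pkl','rb'))
for n,u,v,z in [('bumptop',364,191,23),('yelstemtop',368,375,100),('yelwheel',360,332,19),('whitewheel',326,385,19)]: print(n,pix2w(f,u,v,z,M).round(1))
```

```text
(array([-4.52, 29.89, -8.01]), array([ 0.000e+00, -1.000e-01,  1.025e+02]))
bumptop [407.8 275.8  23. ]
yelstemtop [462.   96.1 100. ]
yelwheel [460.  100.7  19. ]
whitewheel [440.4  11.3  19. ]
```

Call:
apply_moves --targets '[[[1,-0.4,2.5,-0.7,0,0,8.5],[1,-0.8,5,-1.4,0,0,17],[1,-1.2,7.5,-2.1,0,0,25.5],[1,-1.6,10,-2.8,0,0,34],[1,-1.9,12.5,-3.5,0,0,42.5],[1,-2.3,15,-4.2,0,0,51],[1,-2.6,17.5,-4.9,0,0,59.5],[1,-3,20,-5.6,0,0,68]]]'

```text
clock: 1.9
eef_pos: [396.2, 49.4, 335.9]
tcp_rot: [-3.141, -0.001, -0.901]
contact_force: [0.3, -0.1, 0.0]
opening: 1.001
```

Run:
```python
from h import *
print(rel(410,-50,360,-1.5))
```

```text
(array([ 8.64,  5.09, -2.41]), array([-0. , -0. , 34.3]))
```

Call:
apply_moves --targets '[[[1,2.1,1.3,-0.6,0,0,8.5],[1,4.3,2.6,-1.2,0,0,17],[1,6.5,3.9,-1.8,0,0,25.5],[1,8.6,5.1,-2.4,0,0,34.3],[1,8.6,5.1,-2.4,0,0,34.3],[1,8.6,5.1,-2.4,0,0,34.3]]]'

```text
clock: 2.5
eef_pos: [409.7, -48.9, 359.5]
tcp_rot: [3.142, 0.0, -1.497]
contact_force: [-0.6, -0.1, -0.2]
opening: 0.998
```

Run:
```python
from h import *
f,M=wrist('w2'); print(M[:3,3],r.sense()['tcp_rot'],abs(r.sense()['qvel']).max())
```

```text
[409.69836162 -48.91574649 359.54608897] [ 3.14135674e+00  4.29683511e-04 -1.49577380e+00] 0.009278818772746545
```

View pics/w2.png

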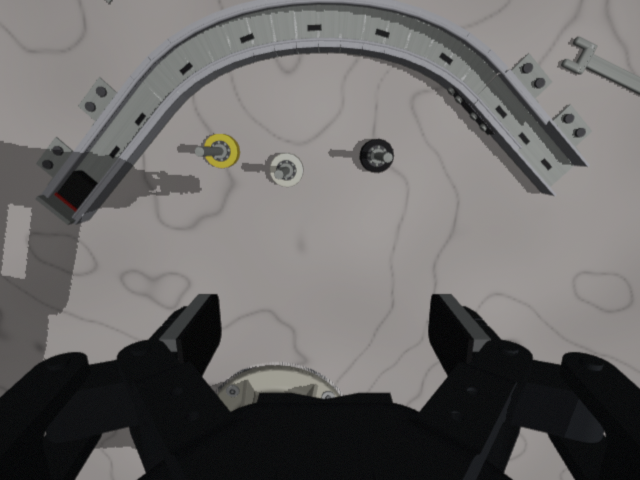

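The whole track is visible: mouth flange ends (588,165)/(551,194), apex near (315,25), bumper face near (87,176). I'll unroll the track around its nominal centre line to read off the deviation.

```bash
cat >> h.py <<'E'
def w2pix(f,M,X):
    C=np.linalg.inv(M@np.array(f['mount'])); p=X@C[:3,:3].T+C[:3,3]; F=K(f)
    return p[...,0]/p[...,2]*F+f['cx'], p[...,1]/p[...,2]*F+f['cy']
def nominal(s):
    "track-frame centreline pos & heading; s=0 at curve start"
    L=305*np.pi/2; s=np.asarray(s,float); a=np.clip(s,0,L)/305
    x=305*np.sin(a)+np.minimum(s,0); y=305*(1-np.cos(a))+np.maximum(s-L,0)
    return x,y,a
def tr2w(fr,x,y):
    ox,oy,th=fr; c,s_=np.cos(th),np.sin(th); return ox+c*x-s_*y, oy+s_*x+c*y
E
cat > unroll.py <<'E'
from h import *
import pickle,sys
f,M=pickle.load(open('w2.pkl','rb'))
a=pix2w(f,588,165,31,M);b=pix2w(f,551,194,31,M);e=pix2w(f,87,176,23,M)
print(a,b,np.hypot(*(a-b)[:2]),e)
m=(a+b)[:2]/2; v=np.array([407.8,275.8])-m; print('len',np.hypot(*v),'want 657.8')
th=np.arctan2(v[1],v[0])-np.arctan2(455,475)
o=m+170*np.array([np.cos(th),np.sin(th)])
if len(sys.argv)>1: o=np.array([float(sys.argv[1]),float(sys.argv[2])]);th=float(sys.argv[3])
print('frame',o,th)
def unr(f,M,fr,z,s0=-190,s1=690,h=45):
    s=np.linspace(s0,s1,800); n=np.arange(-h,h,0.25)
    x,y,al=nominal(s); 
    X=x[None]-np.sin(al)[None]*n[::-1,None]; Y=y[None]+np.cos(al)[None]*n[::-1,None]
    wx,wy=tr2w(fr,X,Y); u,v=w2pix(f,M,np.stack([wx,wy,np.full_like(wx,z)],-1))
    return cv2.remap(f['pixels'],u.astype(np.float32),v.astype(np.float32),cv2.INTER_LINEAR)
I=unr(f,M,(o[0],o[1],th),31)
for k in range(-150,690,50):
    c=int((k+190)*800/880); cv2.line(I,(c,0),(c,8 if k else 20),(255,0,0),1)
for n in(-25,0,25):
    rr=int((45-n)*4); I[rr,::8]=(255,0,0)
cv2.imwrite('pics/un.png',I[:,:,::-1])
E
python3 unroll.py
```

```text
[ 478.53001727 -395.20421959   31.        ] [ 437.04017802 -355.66113337   31.        ] 57.315464130909334 [413.44194652 274.18320159  23.        ]
len 653.1481523384111 want 657.8
frame [ 565.640933  -244.0282672] 0.8835046195348696
```

View pics/un.png

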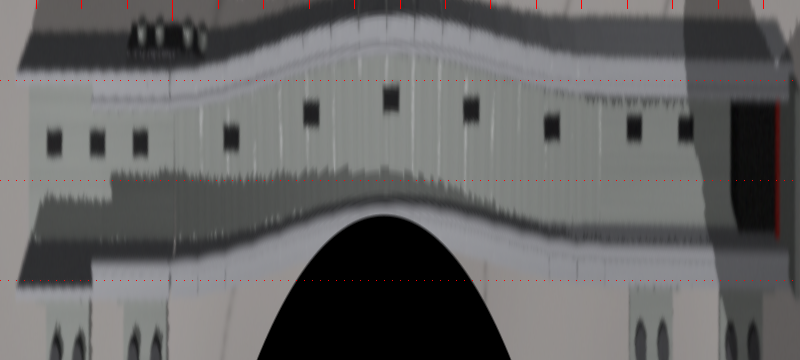

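Unrolled: lips centred at row ~181 in the entry (n≈0), rising to ~126 (n≈+13 mm, inside) at the middle of the curve, then ~169 (n≈+3 mm) on the exit straight; the seam at col 173 confirms s=0. That prior is good enough. Now the pick.

Run:
```python
from h import *
import pickle
f,M=pickle.load(open('w2.pkl','rb'))
for u,v,z in [(221,150,19),(202,150,100)]: print(pix2w(f,u,v,z,M).round(1))
print(rel(461,99,150,-0.8),rel(461,99,48,-.8))
```

```text
[461.2  93.5  19. ]
[461.9  91.5 100. ]
(array([-14.33,  -6.24,  20.95]), array([  0. ,   0. , -39.9])) (array([-14.32,  -6.25,  31.15]), array([  0. ,   0. , -39.9]))
```

Call:
apply_moves --targets '[[[1,-2.8,-1.2,3.3,0,0,-8],[1,-5.6,-2.4,6.6,0,0,-16],[1,-8.4,-3.6,10,0,0,-24],[1,-11.2,-4.8,13.3,0,0,-32],[1,-13.9,-5.9,16.5,0,0,-39.9],[1,-13.9,-5.9,16.5,0,0,-39.9],[1,-13.9,-5.9,16.5,0,0,-39.9]]]'

```text
clock: 3.25
eef_pos: [456.9, 95.8, 193.7]
tcp_rot: [3.14, 0.002, -0.796]
contact_force: [0.0, -0.5, 0.5]
opening: 0.997
```

Run:
```python
from h import *
f,M=wrist('w3'); print(M[:3,3],r.sense()['tcp_rot'])
```

```text
[456.85846981  95.79760071 193.67911077] [ 3.14116316e+00  7.69489997e-04 -7.97902008e-01]
```

View pics/w3.png

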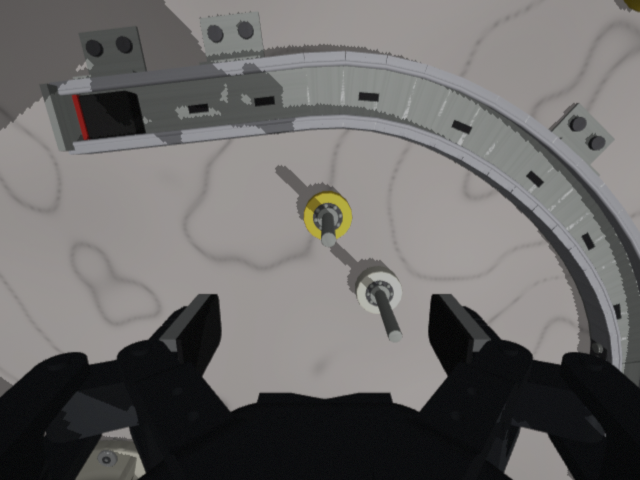

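Yellow wheel centre (328,217), stem top (328,240); bumper's face top edge from (136,93) to (144,133).

Run:
```python
from h import *
import pickle
f,M=pickle.load(open('w3.pkl','rb'))
for u,v,z in [(328,217,19),(328,240,100),(140,113,23),(381,291,19)]: print(pix2w(f,u,v,z,M).round(1))
print(w2pix(f,M,np.array([456.9,95.8,19.])))
for y in (95,):
  print(rel(461,y,48,-.8))
```

```text
[460.8  94.9  19. ]
[460.1  95.1 100. ]
[413.6 272.6  23. ]
[444.5   5.6  19. ]
(np.float64(324.32913350507033), np.float64(219.24895801800176))
(array([ 0.27, -0.24, 14.67]), array([0. , 0. , 0.1]))
```

Call:
apply_moves --targets '[[[1,0.3,-0.3,3.5,0,0,0],[1,0.3,-0.3,7,0,0,0],[1,0.3,-0.3,10.5,0,0,0],[1,0.3,-0.3,14,0,0,0],[1,0.3,-0.3,14.7,0,0,0],[1,0.3,-0.3,14.7,0,0,0]]]'

```text
clock: 3.9
eef_pos: [461.6, 94.8, 48.0]
tcp_rot: [3.14, 0.001, -0.799]
contact_force: [0.5, 0.7, 0.3]
opening: 0.998
```

Call:
apply_moves --newtons 30 --targets '[[[-1,0,0,0,0,0,0],[-1,0,0,0,0,0,0],[-1,0,0,0,0,0,0],[-1,0,0,0,0,0,0],[-1,0,0,0,0,0,0],[-1,0,0,0,0,0,0],[-1,0,0,0,0,0,0],[-1,0,0,0,0,0,0]]]'

```text
clock: 4.7
eef_pos: [461.6, 94.9, 48.1]
tcp_rot: [3.14, 0.001, -0.799]
contact_force: [-0.5, 0.7, 4.0]
opening: 0.115
```

```bash
python3 unroll.py | tail -1
python3 - <<'E'
from h import *
th=.8835; m=tr2w((565.6,-244,th),-125,0); print(m, th-np.pi)
print(rel(r.sense()['eef_pos'][0],r.sense()['eef_pos'][1],150,-.8))
print(rel(m[0],m[1],200,th-np.pi))
E
```

```text
frame [ 565.640933  -244.0282672] 0.8835046195348696
(np.float64(486.2937923645966), np.float64(-340.62052282248465)) -2.2580926535897934
(array([-1.000e-02,  1.000e-02, -1.019e+01]), array([0.1, 0.1, 0.1]))
(array([ 32.91,  28.63, -15.2 ]), array([ 0.1,  0. , 83.6]))
```

Call:
apply_moves --targets '[[[-1,0,0,-3,0,0,0],[-1,0,0,-7,0,0,0],[-1,0,0,-11,0,0,0],[-1,0,0,-15,0,0,0],[-1,0,0,-15,0,0,0],[-1,0,0,-15,0,0,0]]]'

```text
clock: 5.3
eef_pos: [462.0, 94.9, 198.4]
tcp_rot: [-3.142, 0.0, -0.799]
contact_force: [-0.4, 0.3, -2.2]
opening: 0.117
```

Run:
```python
from h import *
import pickle
d=pickle.load(open('side.pkl','rb')); print('can',pix2w(d,287,200,0))
th=.8835; m=tr2w((565.6,-244,th),-125,0)
print(rel(m[0],m[1],200,th-np.pi), r.sense()['opening'],r.sense()['contact_force'])
```

```text
can [ 731.6519736  -253.55908626    0.        ]
(array([32.9 , 28.64, -0.18]), array([ 0. ,  0. , 83.6])) 0.1169602698852736 [-0.38288562  0.27768662 -2.24704215]
```

Call:
apply_moves --targets '[[[-1,3.3,2.9,0,0,0,8.4],[-1,6.6,5.7,0,0,0,16.7],[-1,9.9,8.6,0,0,0,25.1],[-1,13.2,11.4,0,0,0,33.4],[-1,16.5,14.3,0,0,0,41.8],[-1,19.8,17.2,0,0,0,50.2],[-1,23,20,0,0,0,58.5],[-1,26.3,22.9,0,0,0,66.9]]]'

```text
clock: 6.1
eef_pos: [479.9, -254.5, 195.7]
tcp_rot: [3.137, 0.001, -1.973]
contact_force: [1.6, -0.0, -0.5]
opening: 0.115
```

Run:
```python
from h import *
th=.8835; m=tr2w((565.6,-244,th),-125,0)
print(rel(m[0],m[1],170,th-np.pi))
```

```text
(array([ 7.68, -3.97,  2.55]), array([ 0.3,  0. , 16.4]))
```

Call:
apply_moves --targets '[[[-1,2.6,-1.3,0.8,0,0,5.5],[-1,5.2,-2.6,1.6,0.2,0,11],[-1,7.7,-4,2.5,0.3,0,16.4],[-1,7.7,-4,2.5,0.3,0,16.4],[-1,7.7,-4,2.5,0.3,0,16.4]]]'

```text
clock: 6.6
eef_pos: [485.1, -340.3, 167.9]
tcp_rot: [3.138, 0.0, -2.259]
contact_force: [0.5, 0.1, -1.7]
opening: 0.117
```

Run:
```python
from h import *
f,M=wrist('w4'); print(M[:3,3],r.sense()['tcp_rot'])
```

```text
[ 485.10154176 -340.34589771  167.86972469] [ 3.13876626e+00  1.55642839e-04 -2.25810992e+00]
```

View pics/w4.png

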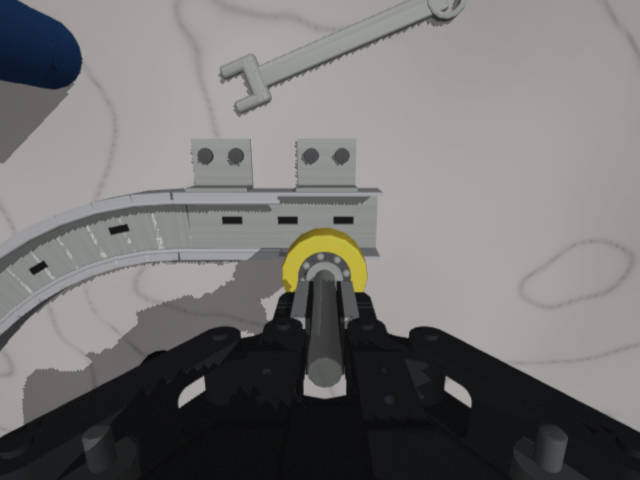

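Held roller: wheel centre at about (325,271), stem upright; mouth between flanges at v≈190 and v≈254, track end at u≈380, lip start u≈280.

Run:
```python
from h import *
import pickle
f,M=pickle.load(open('w4.pkl','rb'))
g=cv2.cvtColor(f['pixels'],cv2.COLOR_RGB2GRAY).astype(int)
for u in (268,375): print(u,[(v,g[v,u]) for v in list(range(184,202))+list(range(244,264))])
print('wheel',pix2w(f,325,270.5,139,M).round(1), 'hub',pix2w(f,325,272,145,M).round(1))
fr=(565.6,-244,.8835)
for x,y in((-170,0),(-85,0),(0,0),(-125,-25.5),(-125,25.5)):
    a,b=tr2w(fr,x,y); print(x,y,[round(float(q),1) for q in w2pix(f,M,np.array([a,b,31.]))])
```

```text
268 [(184, np.int64(167)), (185, np.int64(168)), (186, np.int64(166)), (187, np.int64(157)), (188, np.int64(126)), (189, np.int64(99)), (190, np.int64(97)), (191, np.int64(104)), (192, np.int64(132)), (193, np.int64(156)), (194, np.int64(160)), (195, np.int64(160)), (196, np.int64(160)), (197, np.int64(160)), (198, np.int64(160)), (199, np.int64(159)), (200, np.int64(160)), (201, np.int64(165)), (244, np.int64(139)), (245, np.int64(139)), (246, np.int64(138)), (247, np.int64(126)), (248, np.int64(96)), (249, np.int64(102)), (250, np.int64(107)), (251, np.int64(97)), (252, np.int64(93)), (253, np.int64(98)), (254, np.int64(100)), (255, np.int64(100)), (256, np.int64(100)), (257, np.int64(99)), (258, np.int64(99)), (259, np.int64(100)), (260, np.int64(104)), (261, np.int64(104)), (262, np.int64(106)), (263, np.int64(105))]
375 [(184, np.int64(167)), (185, np.int64(167)), (186, np.int64(166)), (187, np.int64(153)), (188, np.int64(112)), (189, np.int64(97)), (190, np.int64(96)), (191, np.int64(105)), (192, np.int64(132)), (193, np.int64(158)), (194, np.int64(160)), (195, np.int64(157)), (196, np.int64(150)), (197, np.int64(143)), (198, np.int64(142)), (199, np.int64(143)), (200, np.int64(143)), (201, np.int64(142)), (244, np.int64(144)), (245, np.int64(145)), (246, np.int64(142)), (247, np.int64(129)), (248, np.int64(108)), (249, np.int64(104)), (250, np.int64(97)), (251, np.int64(96)), (252, np.int64(96)), (253, np.int64(98)), (254, np.int64(97)), (255, np.int64(103)), (256, np.int64(130)), (257, np.int64(155)), (258, np.int64(158)), (259, np.int64(160)), (260, np.int64(163)), (261, np.int64(164)), (262, np.int64(165)), (263, np.int64(164))]
wheel [ 487.3 -343.8  139. ] hub [ 488.4 -344.7  145. ]
-170 0 [377.1, 228.4]
-85 0 [274.0, 228.5]
0 0 [171.0, 228.5]
-125 -25.5 [322.5, 197.6]
-125 25.5 [322.6, 257.9]
```

Run:
```python
from h import *
import pickle
f,M=pickle.load(open('w4.pkl','rb'))
h=cv2.cvtColor(f['pixels'],cv2.COLOR_RGB2HSV)
m=cv2.inRange(h,(20,120,60),(35,255,255)); m[:, :250]=0; m[:,400:]=0; m[300:]=0
for v in range(226,276,6): 
    u=np.where(m[v])[0]; print(v,(u.min(),u.max()) if len(u) else None)
g=f['pixels'][222:275:3,325].tolist(); print(g)
a=np.linspace(0,2*np.pi,361)
for off in (0,-2,-4):
  for zz in (-48,-29):
    c=np.stack([23*np.cos(a),off+23*np.sin(a),np.full_like(a,-zz)],-1)@M[:3,:3].T+M[:3,3]
    u,v=w2pix(f,M,c); i=v.argmin(); print(off,zz,'top',v.min().round(1),'lr',u.min().round(1),u.max().round(1),'v at lr',v[u.argmin()].round(1))
```

```text
226 None
232 (np.int64(307), np.int64(342))
238 (np.int64(298), np.int64(350))
244 (np.int64(292), np.int64(356))
250 (np.int64(289), np.int64(360))
256 (np.int64(286), np.int64(362))
262 (np.int64(284), np.int64(364))
268 (np.int64(282), np.int64(365))
274 (np.int64(282), np.int64(366))
[[138, 140, 138], [137, 140, 137], [121, 108, 54], [123, 108, 33], [136, 122, 39], [188, 183, 70], [188, 177, 64], [188, 176, 64], [188, 176, 64], [188, 176, 64], [93, 89, 72], [75, 74, 78], [72, 73, 76], [98, 100, 98], [137, 140, 137], [139, 142, 139], [90, 92, 90], [85, 86, 85]]
0 -48 top 226.9 lr 283.0 362.4 v at lr 264.4
0 -29 top 235.2 lr 278.8 366.3 v at lr 276.1
-2 -48 top 223.4 lr 282.9 362.5 v at lr 261.1
-2 -29 top 231.4 lr 278.7 366.4 v at lr 272.5
-4 -48 top 219.9 lr 282.8 362.6 v at lr 257.8
-4 -29 top 227.5 lr 278.6 366.5 v at lr 268.9
```

Run:
```python
from h import *
th=.8835; m=tr2w((565.6,-244,th),-127,-1.9)
print(rel(m[0],m[1],86,th-np.pi))
```

```text
(array([ 0.2 , -0.32,  8.26]), array([ 0.2,  0. , -0. ]))
```

Call:
apply_moves --targets '[[[-1,0.2,-0.3,2.5,0.2,0,0],[-1,0.2,-0.3,5,0.2,0,0],[-1,0.2,-0.3,7,0.2,0,0],[-1,0.2,-0.3,8.3,0.2,0,0],[-1,0.2,-0.3,8.3,0.2,0,0],[-1,0.2,-0.3,8.3,0.2,0,0]]]'

```text
clock: 7.25
eef_pos: [486.6, -342.9, 86.0]
tcp_rot: [-3.141, 0.0, -2.257]
contact_force: [-0.6, 0.2, -1.3]
opening: 0.12
```

Run:
```python
from h import *
f,M=wrist('w5'); print(M[:3,3],r.sense()['tcp_rot'],r.sense()['contact_force'])
cv2.imwrite('pics/w5c.png',cv2.resize(f['pixels'][140:340,190:460],None,fx=2.9,fy=2.9,interpolation=cv2.INTER_CUBIC)[:,:,::-1])
```

```text
[ 486.60736068 -342.87125411   85.96343535] [-3.13980416e+00  2.92492781e-04 -2.25750933e+00] [-0.36882107 -0.79468998 -0.95702943]
```

View pics/w5c.png

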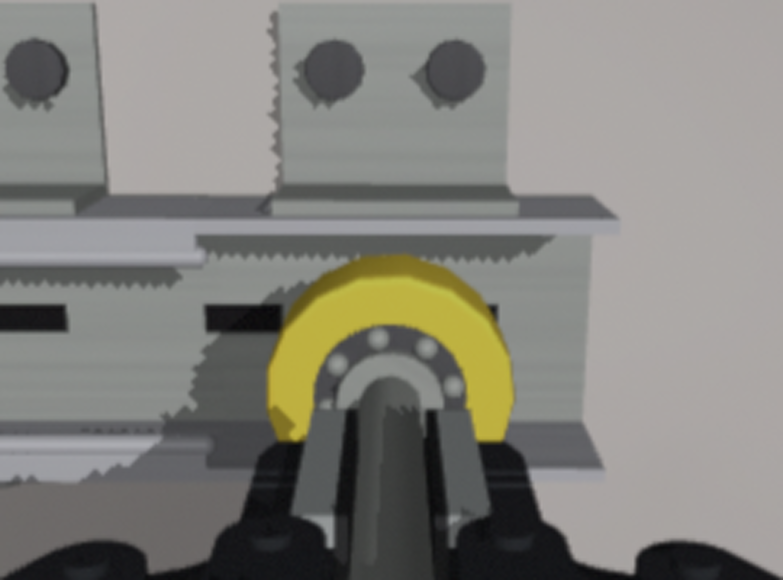

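Run:
```python
from h import *
import pickle
f,M=pickle.load(open('w5.pkl','rb'))
a=pix2w(f,325,221,31,M);b=pix2w(f,325,301.4,31,M);Mi=np.linalg.inv(M)
ty=lambda p:(Mi[:3,:3]@p+Mi[:3,3])[1]
print('flange tool-y',ty(a),ty(b),(ty(a)+ty(b))/2)
print('wheel front',ty(pix2w(f,325,227.9,38,M))+23)
```

```text
flange tool-y -24.942653343538154 25.696724923074157 0.37703578976800145
wheel front 0.5542635762177497
```

Crop: wheel centred between the flanges to within 0.2 mm (width measures 50.6, expected 51). Lowering.

Call:
apply_moves --targets '[[[-1,0,0,0.8,0,0,0],[-1,0,0,1.6,0,0,0],[-1,0,0,2.4,0,0,0],[-1,0,0,3,0,0,0],[-1,0,0,3.3,0,0,0],[-1,0,0,3.3,0,0,0]]]'

```text
clock: 7.9
eef_pos: [486.7, -343.1, 52.8]
tcp_rot: [-3.141, 0.0, -2.257]
contact_force: [0.1, 0.7, -1.7]
opening: 0.123
```

Call:
apply_moves --newtons 20 --targets '[[[-0.65,0,0,0,0,0,0],[-0.65,0,0,0,0,0,0],[-0.65,0,0,0,0,0,0],[-0.65,0,0,0.5,0,0,0],[-0.65,0,0,1.1,0,0,0],[-0.65,0,0,1.1,0,0,0]]]'

```text
clock: 8.5
eef_pos: [486.1, -342.7, 40.8]
tcp_rot: [3.141, 0.0, -2.258]
contact_force: [-0.1, -0.8, -0.1]
opening: 0.175
```

```bash
cat > plan.py <<'E'
from h import *
import sys
from scipy.interpolate import PchipInterpolator as P
fr=(564.3,-246.6,.8835)   # shifted to the closer mouth view
n=P([-200,0,40,85,151,233,316,382,430,460,560,700],[0,0,1,4,10,13,10.5,5.5,3.5,2.8,2.8,2.8])
def pose(s):
    x,y,a=nominal(s); o=n(s); t=a+np.arctan(n(s,1)/(1-o/305*(0<s<479)))
    X,Y=tr2w(fr,x-np.sin(a)*o,y+np.cos(a)*o); return X,Y,t+fr[2]-np.pi
if __name__=='__main__':
    st=r.sense(); p=st['eef_pos'][:2]
    s=np.arange(-170,640,.5); d=[np.hypot(pose(q)[0]-p[0],pose(q)[1]-p[1]) for q in s]; s0=s[np.argmin(d)]
    print('s',s0,'dist',min(d),'F',st['contact_force'].round(1),'op',round(st['opening'],3),'z',st['eef_pos'][2].round(1))
    for q in [s0+float(v) for v in sys.argv[2:]]:
        t,w=rel(*pose(q)[:2],float(sys.argv[1]),pose(q)[2]); print(q,t,w[2])
E
python3 plan.py 42 6 12 18 24 30 36 42 48
```

```text
s -124.0 dist 0.5476790333610895 F [-0.1 -0.8 -0.1] op 0.175 z 40.8
-118.0 [-0.59  0.05 -0.12] 0.0
-112.0 [-1.19  0.05 -0.12] 0.0
-106.0 [-1.79  0.05 -0.12] 0.0
-100.0 [-2.39  0.05 -0.12] 0.0
-94.0 [-2.99  0.05 -0.12] 0.0
-88.0 [-3.59  0.05 -0.12] 0.0
-82.0 [-4.19  0.05 -0.12] 0.0
-76.0 [-4.79  0.05 -0.12] 0.0
```

Call:
apply_moves --targets '[[[-0.65,-0.6,0,-0.1,0,0,0],[-0.65,-1.2,0,-0.1,0,0,0],[-0.65,-1.8,0,-0.1,0,0,0],[-0.65,-2.4,0,-0.1,0,0,0],[-0.65,-3,0,-0.1,0,0,0],[-0.65,-3.6,0,-0.1,0,0,0],[-0.65,-4.2,0,-0.1,0,0,0],[-0.65,-4.8,0,-0.1,0,0,0]]]'

```text
clock: 9.3
eef_pos: [516.9, -305.2, 41.8]
tcp_rot: [3.141, 0.0, -2.257]
contact_force: [-1.5, -0.0, -0.1]
opening: 0.179
```

```bash
python3 plan.py 42 7 14 21 28 35 42 49 56; python3 -c "
from h import *
f,M=wrist('w6')"
```

```text
s -75.5 dist 0.5648390687135425 F [-1.5 -0.  -0.1] op 0.179 z 41.8
-68.5 [-0.68  0.05 -0.02] 0.0
-61.5 [-1.38  0.05 -0.02] 0.0
-54.5 [-2.08  0.05 -0.02] 0.0
-47.5 [-2.78  0.05 -0.02] 0.0
-40.5 [-3.48  0.05 -0.02] 0.0
-33.5 [-4.18  0.05 -0.02] 0.0
-26.5 [-4.88  0.05 -0.02] 0.0
-19.5 [-5.58  0.05 -0.02] 0.0
```

View pics/w6.png

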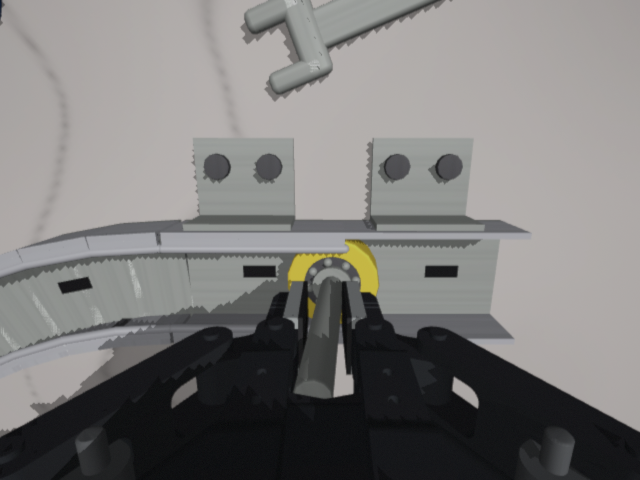

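The wheel is entering under the lips at (332,285); the stem leans slightly forward in the loose cage. I'll narrow the cage a little and go on.

Call:
apply_moves --targets '[[[-0.7,-0.7,0,0,0,0,0],[-0.7,-1.4,0,0,0,0,0],[-0.7,-2.1,0,0,0,0,0],[-0.7,-2.8,0,0,0,0,0],[-0.7,-3.5,0,0,0,0,0],[-0.7,-4.2,0,0,0,0,0],[-0.7,-4.9,0,0,0,0,0],[-0.7,-5.6,0,0,0,0,0]]]'

```text
clock: 10.15
eef_pos: [553.2, -260.9, 41.9]
tcp_rot: [3.141, 0.0, -2.257]
contact_force: [-0.7, -1.6, -0.4]
opening: 0.148
```

```bash
python3 plan.py 42 7 14 21 28 35 42 49 56
```

```text
s -18.0 dist 0.5323924237680756 F [-0.7 -1.6 -0.4] op 0.148 z 41.9
-11.0 [-0.71  0.05 -0.01] 0.0
-4.0 [-1.41  0.05 -0.01] 0.0
3.0 [-2.11  0.05 -0.01] -0.8
10.0 [-2.81  0.08 -0.01] -2.8
17.0 [-3.5   0.12 -0.01] -4.6
24.0 [-4.2   0.19 -0.01] -6.3
31.0 [-4.89  0.27 -0.01] -7.8
38.0 [-5.59  0.38 -0.01] -9.2
```

Call:
apply_moves --targets '[[[-0.7,-0.7,0,0,0,0,0],[-0.7,-1.4,0,0,0,0,-0.3],[-0.7,-2.1,0.05,0,0,0,-1],[-0.7,-2.8,0.08,0,0,0,-2.8],[-0.7,-3.5,0.12,0,0,0,-4.6],[-0.7,-4.2,0.19,0,0,0,-6.3],[-0.7,-4.9,0.27,0,0,0,-7.8],[-0.7,-5.6,0.38,0,0,0,-9.2]]]'

```text
clock: 10.95
eef_pos: [586.2, -214.7, 41.9]
tcp_rot: [3.141, 0.001, -2.095]
contact_force: [-0.7, -0.2, 0.7]
opening: 0.151
```

```bash
python3 plan.py 42 6 12 18 24 30 36 42 48
```

```text
s 39.0 dist 0.2304836077183474 F [-0.7 -0.2  0.7] op 0.151 z 41.9
45.0 [-0.62  0.01 -0.01] -1.8
51.0 [-1.22  0.04 -0.01] -3.5
57.0 [-1.81  0.09 -0.01] -5.1
63.0 [-2.41  0.15 -0.01] -6.6
69.0 [-3.    0.22 -0.01] -8.0
75.0 [-3.59  0.31 -0.01] -9.2
81.0 [-4.18  0.41 -0.01] -10.3
87.0 [-4.76  0.53 -0.01] -11.6
```

Call:
apply_moves --targets '[[[-0.7,-0.6,0,0,0,0,-1.8],[-0.7,-1.2,0.04,0,0,0,-3.5],[-0.7,-1.8,0.09,0,0,0,-5.1],[-0.7,-2.4,0.15,0,0,0,-6.6],[-0.7,-3,0.22,0,0,0,-8],[-0.7,-3.6,0.31,0,0,0,-9.2],[-0.7,-4.2,0.41,0,0,0,-10.3],[-0.7,-4.8,0.53,0,0,0,-11.6]]]'

```text
clock: 11.75
eef_pos: [605.8, -169.9, 41.9]
tcp_rot: [3.141, 0.001, -1.89]
contact_force: [-0.2, -0.6, -0.5]
opening: 0.154
```

```bash
python3 plan.py 42 6 12 18 24 30 36 42 48; python3 -c "
from h import *
f,M=wrist('w7')"
```

```text
s 88.0 dist 0.07579105921932826 F [-0.2 -0.6 -0.5] op 0.154 z 41.9
94.0 [-0.6   0.02 -0.01] -1.9
100.0 [-1.19  0.04 -0.01] -3.5
106.0 [-1.78  0.09 -0.01] -4.8
112.0 [-2.37  0.14 -0.01] -6.1
118.0 [-2.95  0.21 -0.01] -7.2
124.0 [-3.54  0.29 -0.  ] -8.1
130.0 [-4.12  0.38 -0.  ] -8.9
136.0 [-4.7   0.47 -0.  ] -9.5
```

View pics/w7.png

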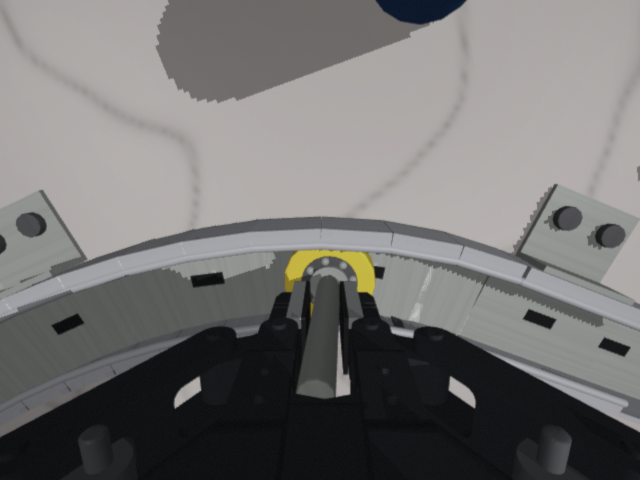

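Wheel in channel at (330,280), fingers centred over the stem, track tangent square to the pads. Continuing (11 pictures viewed, one kept for the end).

Call:
apply_moves --targets '[[[-0.7,-0.6,0.02,0,0,0,-1.8],[-0.7,-1.2,0.04,0,0,0,-3.5],[-0.7,-1.8,0.09,0,0,0,-4.8],[-0.7,-2.4,0.14,0,0,0,-6.1],[-0.7,-3,0.21,0,0,0,-7.2],[-0.7,-3.5,0.29,0,0,0,-8.1],[-0.7,-4.1,0.38,0,0,0,-8.9],[-0.7,-4.7,0.47,0,0,0,-9.5]]]'

```text
clock: 12.6
eef_pos: [616.2, -122.6, 41.9]
tcp_rot: [3.141, 0.001, -1.722]
contact_force: [0.3, -0.6, -0.4]
opening: 0.154
```

```bash
python3 plan.py 42 7 14 21 28 35 42 49 56
```

```text
s 137.5 dist 0.16446250581530886 F [ 0.3 -0.6 -0.4] op 0.154 z 41.9
144.5 [-0.7   0.   -0.01] -0.5
151.5 [-1.38  0.01 -0.01] -0.9
158.5 [-2.05  0.03 -0.01] -2.2
165.5 [-2.73  0.06 -0.01] -3.5
172.5 [-3.4   0.11 -0.01] -4.7
179.5 [-4.08  0.17 -0.01] -5.9
186.5 [-4.74  0.25 -0.  ] -7.0
193.5 [-5.41  0.34 -0.  ] -8.1
```

Call:
apply_moves --targets '[[[-0.7,-0.7,0,0,0,0,-0.5],[-0.7,-1.4,0.01,0,0,0,-0.9],[-0.7,-2.1,0.03,0,0,0,-2.2],[-0.7,-2.7,0.06,0,0,0,-3.5],[-0.7,-3.4,0.11,0,0,0,-4.7],[-0.7,-4.1,0.17,0,0,0,-5.9],[-0.7,-4.7,0.25,0,0,0,-7],[-0.7,-5.4,0.34,0,0,0,-8.1]]]'

```text
clock: 13.4
eef_pos: [621.0, -68.2, 42.0]
tcp_rot: [3.142, 0.001, -1.579]
contact_force: [-0.7, -0.9, -0.6]
opening: 0.153
```

```bash
python3 plan.py 42 7 14 21 28 35 42 49 56
```

```text
s 194.0 dist 0.1251866029401445 F [-0.7 -0.9 -0.6] op 0.153 z 42.0
201.0 [-0.68  0.   -0.  ] -1.0
208.0 [-1.36  0.02 -0.  ] -1.9
215.0 [-2.03  0.05 -0.  ] -2.8
222.0 [-2.7   0.08 -0.  ] -3.7
229.0 [-3.36  0.13  0.  ] -4.4
236.0 [-4.03  0.19  0.  ] -5.2
243.0 [-4.7   0.25  0.  ] -6.1
250.0 [-5.37  0.33  0.  ] -7.1
```

Call:
apply_moves --targets '[[[-0.7,-0.7,0,0,0,0,-1],[-0.7,-1.4,0.02,0,0,0,-1.9],[-0.7,-2,0.05,0,0,0,-2.8],[-0.7,-2.7,0.08,0,0,0,-3.7],[-0.7,-3.4,0.13,0,0,0,-4.5],[-0.7,-4,0.19,0,0,0,-5.2],[-0.7,-4.7,0.25,0,0,0,-6.1],[-0.7,-5.4,0.33,0,0,0,-7.1]]]'

```text
clock: 14.2
eef_pos: [618.1, -13.6, 42.1]
tcp_rot: [-3.141, 0.001, -1.454]
contact_force: [0.5, -0.0, -0.5]
opening: 0.149
```

```bash
python3 plan.py 42 7 14 21 28 35 42 49 56
```

```text
s 251.0 dist 0.11011909368270145 F [ 0.5 -0.  -0.5] op 0.149 z 42.1
258.0 [-0.68  0.01  0.01] -1.0
265.0 [-1.35  0.03  0.01] -2.0
272.0 [-2.02  0.06  0.01] -3.1
279.0 [-2.69  0.1   0.01] -4.2
286.0 [-3.36  0.16  0.01] -5.3
293.0 [-4.03  0.23  0.01] -6.5
300.0 [-4.7   0.31  0.01] -7.7
307.0 [-5.37  0.41  0.01] -9.0
```

Call:
apply_moves --targets '[[[-0.7,-0.7,0.01,0,0,0,-1],[-0.7,-1.4,0.03,0,0,0,-2],[-0.7,-2,0.06,0,0,0,-3.1],[-0.7,-2.7,0.1,0,0,0,-4.2],[-0.7,-3.4,0.16,0,0,0,-5.3],[-0.7,-4,0.23,0,0,0,-6.5],[-0.7,-4.7,0.31,0,0,0,-7.7],[-0.7,-5.4,0.41,0,0,0,-9]]]'

```text
clock: 15.0
eef_pos: [607.6, 40.1, 42.1]
tcp_rot: [-3.141, 0.001, -1.295]
contact_force: [0.2, -2.1, 1.1]
opening: 0.149
```

```bash
python3 plan.py 42 7 14 21 28 35 42 49 56
cat > lat.py <<'E'
from h import *
import pickle,sys
def rows(n):
    f,M=pickle.load(open(n+'.pkl','rb')); h=cv2.cvtColor(f['pixels'],cv2.COLOR_RGB2HSV)
    m=cv2.inRange(h,(20,120,60),(35,255,255)); m[:,:260]=0; m[:,400:]=0; m[330:]=0; m[:200]=0
    v,u=np.where(m); return v.min(),u.min(),u.max(),M[2,3].round(1)
wrist(sys.argv[1]); print(rows('w6'),rows('w7'),rows(sys.argv[1]))
E
python3 lat.py w8
```

```text
s 308.0 dist 0.1317280590111972 F [ 0.2 -2.1  1.1] op 0.149 z 42.1
315.0 [-0.69  0.02  0.01] -1.4
322.0 [-1.36  0.04  0.01] -1.9
329.0 [-2.04  0.06  0.01] -2.4
336.0 [-2.72  0.09  0.01] -3.2
343.0 [-3.4   0.14  0.01] -4.1
350.0 [-4.08  0.19  0.01] -5.3
357.0 [-4.77  0.26  0.01] -6.7
364.0 [-5.45  0.35  0.02] -8.4
(np.int64(240), np.int64(288), np.int64(378), np.float64(41.8)) (np.int64(250), np.int64(285), np.int64(375), np.float64(41.9)) (np.int64(247), np.int64(285), np.int64(374), np.float64(42.1))
```

Call:
apply_moves --targets '[[[-0.7,-0.7,0.01,0,0,0,-1.2],[-0.7,-1.4,0.03,0,0,0,-1.9],[-0.7,-2,0.06,0,0,0,-2.5],[-0.7,-2.7,0.09,0,0,0,-3.2],[-0.7,-3.4,0.14,0,0,0,-4.1],[-0.7,-4.1,0.19,0,0,0,-5.3],[-0.7,-4.8,0.26,0,0,0,-6.7],[-0.7,-5.4,0.35,0,0,0,-8.4]]]'

```text
clock: 15.85
eef_pos: [589.0, 92.5, 42.2]
tcp_rot: [-3.141, 0.001, -1.144]
contact_force: [1.5, -0.9, 1.3]
opening: 0.152
```

```bash
python3 plan.py 42 7 14 21 28 35 42 49 56
```

```text
s 365.0 dist 0.09279780982670034 F [ 1.5 -0.9  1.3] op 0.152 z 42.2
372.0 [-0.68  0.01  0.02] -1.8
379.0 [-1.37  0.05  0.02] -3.9
386.0 [-2.05  0.11  0.02] -5.7
393.0 [-2.74  0.18  0.02] -7.2
400.0 [-3.42  0.28  0.02] -8.7
407.0 [-4.1   0.39  0.02] -10.2
414.0 [-4.78  0.53  0.02] -11.8
421.0 [-5.45  0.68  0.03] -13.3
```

Call:
apply_moves --targets '[[[-0.7,-0.7,0.01,0,0,0,-1.8],[-0.7,-1.4,0.05,0,0,0,-3.8],[-0.7,-2,0.11,0,0,0,-5.6],[-0.7,-2.7,0.18,0,0,0,-7.2],[-0.7,-3.4,0.28,0,0,0,-8.7],[-0.7,-4.1,0.39,0,0,0,-10.2],[-0.7,-4.8,0.53,0,0,0,-11.8],[-0.7,-5.4,0.68,0,0,0,-13.3]]]'

```text
clock: 16.65
eef_pos: [560.1, 139.4, 42.2]
tcp_rot: [-3.141, 0.001, -0.91]
contact_force: [2.0, -1.0, 0.6]
opening: 0.152
```

```bash
python3 plan.py 42 7 14 21 28 35 42 49 56; python3 lat.py w9
python3 - <<'E'
from plan import *
for x in (629-23,): print(pose(x))
# bumper estimates in terms of s
for b in ((413.5,273),(413.4,274.2)):
    s=np.arange(500,660,.5); d=[np.hypot(pose(q)[0]-b[0],pose(q)[1]-b[1]) for q in s]; print(b,s[np.argmin(d)],min(d))
E
```

```text
s 421.0 dist 0.176070030720338 F [ 2.  -1.   0.6] op 0.152 z 42.2
428.0 [-0.68 -0.    0.03] -1.4
435.0 [-1.37  0.02  0.03] -2.6
442.0 [-2.06  0.06  0.03] -4.0
449.0 [-2.75  0.12  0.03] -5.8
456.0 [-3.44  0.2   0.03] -7.8
463.0 [-4.13  0.31  0.03] -9.7
470.0 [-4.81  0.44  0.03] -11.0
477.0 [-5.49  0.58  0.03] -12.4
(np.int64(240), np.int64(288), np.int64(378), np.float64(41.8)) (np.int64(250), np.int64(285), np.int64(375), np.float64(41.9)) (np.int64(244), np.int64(285), np.int64(374), np.float64(42.2))
(np.float64(422.18195336493307), np.float64(261.0131020868899), np.float64(-0.6872963267948968))
(413.5, 273) 620.5 3.7616869865139666
(413.4, 274.2) 621.0 4.623876295694912
```

Call:
apply_moves --targets '[[[-0.7,-0.7,0,0,0,0,-1.4],[-0.7,-1.4,0.02,0,0,0,-2.6],[-0.7,-2.1,0.06,0,0,0,-4],[-0.7,-2.8,0.12,0,0,0,-5.8],[-0.7,-3.4,0.2,0,0,0,-7.8],[-0.7,-4.1,0.31,0,0,0,-9.6],[-0.7,-4.8,0.44,0,0,0,-11],[-0.7,-5.5,0.58,0,0,0,-12.4]]]'

```text
clock: 17.5
eef_pos: [520.5, 180.1, 42.2]
tcp_rot: [-3.141, 0.002, -0.69]
contact_force: [1.2, 0.0, 0.4]
opening: 0.152
```

```bash
python3 plan.py 42 7 14 21 28 35 42 49 56; python3 lat.py w10
```

```text
s 478.5 dist 0.22729326509968784 F [1.2 0.  0.4] op 0.152 z 42.2
485.5 [-0.69 -0.02  0.02] -0.2
492.5 [-1.39 -0.01  0.02] -0.2
499.5 [-2.09 -0.01  0.03] -0.2
506.5 [-2.79 -0.01  0.03] -0.2
513.5 [-3.49 -0.01  0.03] -0.2
520.5 [-4.19 -0.01  0.03] -0.2
527.5 [-4.89 -0.    0.03] -0.2
534.5 [-5.59 -0.    0.03] -0.2
(np.int64(240), np.int64(288), np.int64(378), np.float64(41.8)) (np.int64(250), np.int64(285), np.int64(375), np.float64(41.9)) (np.int64(243), np.int64(284), np.int64(374), np.float64(42.2))
```

Call:
apply_moves --targets '[[[-0.7,-0.7,0,0,0,0,0],[-0.7,-1.4,0,0,0,0,0],[-0.7,-2.1,0,0,0,0,0],[-0.7,-2.8,0,0,0,0,0],[-0.7,-3.5,0,0,0,0,0],[-0.7,-4.2,0,0,0,0,0],[-0.7,-4.9,0,0,0,0,0],[-0.7,-5.6,0,0,0,0,0]]]'

```text
clock: 18.35
eef_pos: [475.7, 216.4, 42.2]
tcp_rot: [3.141, 0.003, -0.689]
contact_force: [1.6, -0.5, -0.7]
opening: 0.144
```

```bash
python3 plan.py 42 10 20 30 40; python3 lat.py w11
```

```text
s 536.5 dist 0.5660740270151888 F [ 1.6 -0.5 -0.7] op 0.144 z 42.2
546.5 [-1.02 -0.05  0.02] -0.1
556.5 [-2.02 -0.05  0.02] -0.1
566.5 [-3.02 -0.05  0.03] -0.1
576.5 [-4.02 -0.05  0.03] -0.1
(np.int64(240), np.int64(288), np.int64(378), np.float64(41.8)) (np.int64(250), np.int64(285), np.int64(375), np.float64(41.9)) (np.int64(241), np.int64(284), np.int64(375), np.float64(42.2))
```

Call:
apply_moves --targets '[[[-0.7,-0.6,0,0,0,0,0],[-0.7,-1.2,-0.05,0,0,0,0],[-0.7,-1.8,-0.05,0,0,0,0],[-0.7,-2.4,-0.1,0,0,0,0],[-0.7,-3,-0.1,0,0,0,0],[-0.7,-3.6,-0.1,0,0,0,0],[-0.7,-4,-0.1,0,0,0,0],[-0.7,-4,-0.1,0,0,0,0]]]'

```text
clock: 19.2
eef_pos: [444.0, 243.1, 42.1]
tcp_rot: [3.14, 0.004, -0.688]
contact_force: [1.1, -0.3, 0.3]
opening: 0.148
```

```bash
python3 lat.py w12
python3 - <<'E'
from h import *
import pickle
f,M=pickle.load(open('w12.pkl','rb'))
cv2.imwrite('pics/w12c.png',cv2.resize(f['pixels'][180:340,130:430],None,fx=2.6,fy=2.6,interpolation=cv2.INTER_CUBIC)[:,:,::-1])
E
```

```text
(np.int64(240), np.int64(288), np.int64(378), np.float64(41.8)) (np.int64(250), np.int64(285), np.int64(375), np.float64(41.9)) (np.int64(242), np.int64(284), np.int64(373), np.float64(42.1))
```

Call:
apply_moves --newtons 60 --targets '[[[-1,0,0,0,0,0,0],[-1,0,0,0,0,0,0],[-1,0,0,0,0,0,0],[-1,0,0,0,0,0,0]]]'

```text
clock: 19.65
eef_pos: [444.2, 242.9, 42.1]
tcp_rot: [3.14, 0.004, -0.688]
contact_force: [0.7, -0.5, -2.1]
opening: 0.111
```

Call:
apply_moves --targets '[[[-1,-0.2,0,0,0,0,0],[-1,-0.5,0,0,0,0,0],[-1,-0.8,0,0,0,0,0],[-1,-1.1,0,0,0,0,0],[-1,-1.3,0,0,0,0,0],[-1,-1.5,0,0,0,0,0],[-1,-1.5,0,0,0,0,0]]]'

```text
clock: 20.35
eef_pos: [432.4, 252.6, 42.1]
tcp_rot: [3.14, 0.004, -0.688]
contact_force: [-0.6, -0.6, -2.0]
opening: 0.108
```

```bash
python3 plan.py 42 4 8; python3 lat.py w13
```

```text
s 593.0 dist 0.21375529007622704 F [-0.6 -0.6 -2. ] op 0.108 z 42.1
597.0 [-0.42 -0.    0.01] -0.0
601.0 [-0.82 -0.    0.01] -0.0
(np.int64(240), np.int64(288), np.int64(378), np.float64(41.8)) (np.int64(250), np.int64(285), np.int64(375), np.float64(41.9)) (np.int64(242), np.int64(280), np.int64(369), np.float64(42.1))
```

Call:
apply_moves --targets '[[[-1,-0.1,0,0,0,0,0],[-1,-0.2,0,0,0,0,0],[-1,-0.2,0,0,0,0,0]]]'

```text
clock: 20.7
eef_pos: [430.9, 253.8, 42.1]
tcp_rot: [3.14, 0.004, -0.688]
contact_force: [-1.0, 0.4, -1.3]
opening: 0.111
```

Call:
apply_moves --targets '[[[-1,-0.1,0,0,0,0,0],[-1,-0.2,0,0,0,0,0],[-1,-0.2,0,0,0,0,0]]]'

```text
clock: 21.0
eef_pos: [429.2, 255.2, 42.1]
tcp_rot: [3.14, 0.004, -0.688]
contact_force: [0.1, -0.1, -1.8]
opening: 0.11
```

Call:
apply_moves --targets '[[[-1,-0.1,0,0,0,0,0],[-1,-0.2,0,0,0,0,0],[-1,-0.2,0,0,0,0,0]]]'

```text
clock: 21.3
eef_pos: [427.6, 256.5, 42.1]
tcp_rot: [3.14, 0.004, -0.688]
contact_force: [0.4, 1.1, -1.3]
opening: 0.109
```

Call:
apply_moves --targets '[[[-1,-0.1,0,0,0,0,0],[-1,-0.1,0,0,0,0,0]]]'

```text
clock: 21.5
eef_pos: [426.7, 257.1, 42.1]
tcp_rot: [3.14, 0.004, -0.688]
contact_force: [-0.5, -0.4, -1.9]
opening: 0.108
```

Call:
apply_moves --targets '[[[-1,-0.1,0,0,0,0,0],[-1,-0.15,0,0,0,0,0],[-1,-0.15,0,0,0,0,0]]]'

```text
clock: 21.8
eef_pos: [425.4, 258.1, 42.1]
tcp_rot: [3.14, 0.004, -0.688]
contact_force: [0.4, -0.0, -2.3]
opening: 0.11
```

Call:
apply_moves --targets '[[[-1,-0.1,0,0,0,0,0],[-1,-0.1,0,0,0,0,0]]]'

```text
clock: 22.0
eef_pos: [424.6, 258.8, 42.1]
tcp_rot: [3.14, 0.004, -0.688]
contact_force: [0.1, -0.7, -1.4]
opening: 0.111
```

Call:
apply_moves --targets '[[[-1,-0.1,0,0,0,0,0],[-1,-0.1,0,0,0,0,0]]]'

```text
clock: 22.2
eef_pos: [423.8, 259.5, 42.1]
tcp_rot: [3.14, 0.004, -0.688]
contact_force: [-0.1, -0.0, -0.8]
opening: 0.11
```

Call:
apply_moves --targets '[[[-1,-0.1,0,0,0,0,0],[-1,-0.1,0,0,0,0,0]]]'

```text
clock: 22.4
eef_pos: [423.3, 260.1, 42.2]
tcp_rot: [3.14, 0.003, -0.687]
contact_force: [2.3, -3.1, -2.6]
opening: 0.114
```

Call:
apply_moves --targets '[[[-1,-0.1,0,0,0,0,0],[-1,-0.1,0,0,0,0,0]]]'

```text
clock: 22.6
eef_pos: [423.0, 260.7, 42.3]
tcp_rot: [3.141, 0.002, -0.687]
contact_force: [3.9, -3.1, -2.3]
opening: 0.107
```

Call:
apply_moves --targets '[[[-1,-0.08,0,0,0,0,0],[-1,-0.12,0,0,0,0,0],[-1,-0.12,0,0,0,0,0],[-1,-0.12,0,0,0,0,0]]]'

```text
clock: 23.0
eef_pos: [422.8, 261.3, 42.3]
tcp_rot: [3.142, 0.001, -0.687]
contact_force: [5.8, -3.8, -2.7]
opening: 0.11
```

Call:
apply_moves --targets '[[[-1,-0.12,0,0,0,0,0],[-1,-0.12,0,0,0,0,0],[-1,-0.12,0,0,0,0,0]]]'

```text
clock: 23.3
eef_pos: [422.7, 261.7, 42.4]
tcp_rot: [-3.141, 0.0, -0.686]
contact_force: [6.4, -4.9, -2.8]
opening: 0.109
```

Call:
apply_moves --targets '[[[-1,-0.1,0,0,0,0,0],[-1,-0.1,0,0,0,0,0],[-1,-0.1,0,0,0,0,0],[-1,-0.1,0,0,0,0,0],[-1,-0.1,0,0,0,0,0],[-1,-0.1,0,0,0,0,0],[-1,-0.1,0,0,0,0,0],[-1,-0.1,0,0,0,0,0]]]'

```text
clock: 24.1
eef_pos: [422.6, 261.9, 42.4]
tcp_rot: [-3.141, -0.001, -0.686]
contact_force: [6.7, -6.1, -3.9]
opening: 0.11
```

Call:
apply_moves --targets '[[[-1,-0.1,0,0,0,0,0],[-1,-0.1,0,0,0,0,0],[-1,-0.1,0,0,0,0,0],[-1,-0.1,0,0,0,0,0]]]'

```text
clock: 24.5
eef_pos: [422.6, 262.0, 42.5]
tcp_rot: [-3.141, -0.003, -0.685]
contact_force: [7.3, -6.9, -3.6]
opening: 0.106
```

Call:
apply_moves --targets '[[[-1,0.1,0,0,0,0,0],[-1,0.2,0,0,0,0,0],[-1,0.2,0,0,0,0,0]]]'

```text
clock: 24.8
eef_pos: [423.9, 260.6, 42.4]
tcp_rot: [-3.141, -0.002, -0.685]
contact_force: [1.2, -1.1, -3.4]
opening: 0.112
```

Call:
apply_moves --newtons 20 --targets '[[[-0.7,0,0,0,0,0,0],[-0.7,0,0,0,0,0,0],[-0.6,0,0,0,0,0,0],[-0.6,0,0,0,0,0,0],[-0.3,0,0,0,0,0,0],[-0.3,0,0,0,0,0,0]]]'

```text
clock: 25.4
eef_pos: [423.9, 260.7, 42.4]
tcp_rot: [-3.141, -0.002, -0.685]
contact_force: [0.9, 0.8, -0.5]
opening: 0.347
```

Run:
```python
from h import *
st=r.sense(); print(st['eef_pos'],st['contact_force'],st['opening'])
print(rel(st['eef_pos'][0],st['eef_pos'][1],170,st['tcp_rot'][2]))
```

```text
[423.92805    260.70142761  42.41798577] [ 0.8806803   0.80053467 -0.46619929] 0.3472844759461341
(array([ 3.000e-02, -1.000e-02, -1.276e+01]), array([-0. , -0.1,  0. ]))
```

Call:
apply_moves --targets '[[[-0.2,0,0,-1,0,0,0],[-0.2,0,0,-3,0,0,0],[-0.2,0,0,-6,0,0,0],[-0.2,0,0,-9,0,0,0],[-0.2,0,0,-12.8,0,0,0],[-0.2,0,0,-12.8,0,0,0],[-0.2,0,0,-12.8,0,0,0]]]'

```text
clock: 26.1
eef_pos: [424.1, 261.1, 171.7]
tcp_rot: [-3.138, -0.003, -0.685]
contact_force: [0.1, -0.5, -0.1]
opening: 0.4
```

Run:
```python
from h import *
f,M=wrist('w14'); print(M[:3,3])
```

```text
[424.11678889 261.08594803 171.7278472 ]
```

View pics/w14.png

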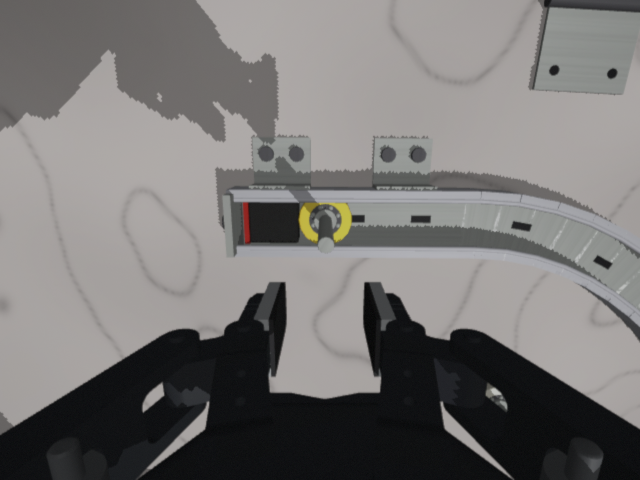

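The roller stands upright: wheel centre (326,221), stem top (326,243), wheel edge meeting the bumper face at u≈300. The gripper is clear.

```bash
python3 -c "
from h import *
import pickle
f,M=pickle.load(open('w14.pkl','rb'))
print(pix2w(f,326,221,23,M),pix2w(f,326,243,104,M),pix2w(f,300,222,23,M)); print(r.sign_off())"
```

```text
[428.68981403 263.29744944  23.        ] [429.83337072 265.68080216 104.        ] [410.92009847 276.70998895  23.        ]
the job is handed in; nothing more can be done
None
```

The roller is home against the bumper, let go and standing upright, and I handed the job in at about 26 s of the 70 s allowed. `sign_off()` gives no verdict, so what follows is from my own readings.

- **Setting in:** I set the yellow roller into the mouth of the track, with the wheel centred to about 0.2 mm in a close-up.
- **Round the curve:** I guided it with the fingers loosely caged around the stem, along a centre line read from the camera. That line bulges up to about 13 mm to the inside of the nominal arc. The readings after each call stayed at or below about 2.5 N; peaks in between were not recorded.
- **Pressing home:** I gripped the stem firmly and pressed the bumper at about 7 to 10 N for around 1.5 s, then eased off, opened the fingers and lifted clear.
- **Final check:** The last picture shows the wheel at the bumper face, 22 mm from centre to face against 23 mm for just touching. The top and bottom of the stem agree to about 3 mm, or roughly 0.03 rad of lean. The fingers are clear and the force reading is near zero.

**Disagreements:**
- The first wrist picture, taken while the arm was still settling, put the bumper and roller about 5 mm off from later ones, so I used the later ones.
- The bumper touched at about 606 mm along the track, where the pictures had suggested about 598 mm. The nominal figure is 606 mm.
- The stem leaned slightly forward while caged, within the play under the lips.

I did not take a final overall picture to confirm the other items. Nothing in the force readings suggested contact with them.

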